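Jack up a steering-gear housing on its tilting stand and hold it

ROBOT

A 7-joint arm with a two-finger parallel gripper is mounted at the origin on the work surface. World frame = base frame: x ahead of the robot, y to its left, z up, the work surface at z = 0. Lengths are in m, angles in rad, forces in N, time in s.
With the tool pointing down it reaches from about 0.4 to 0.9 m from the base axis. Payload 5.6 kg.
Tool frame: the origin (TCP) lies on the centre line of the jaws, within the pads' length; the fingertips stand 19 mm ahead of it and the grasp point (between the pads) is the TCP (bot.tip_extent is the distance from the TCP to the fingertips, in m); z points along the fingers, y is the line along which they close (so a half turn about z gives the same grasp; the last joint's range is limited). The gripper opens to 92 mm and grips with 3 to 60 N. Pads are 20 mm wide; open, the fingers measure 128 mm over their backs; the gripper's body (75 mm by 189 mm) begins 69 mm behind the grasp point.
Start: joints at [-0.043, 0.468, -0.012, 1.603, 0.006, 1.071, -0.056], TCP at [0.65, -0, 0.234] pointing down, gripper open.
Joint ranges: [-2.53, 2.53], [-0.31, 2.02], [-1.57, 1.55], [0.28, 2.44], [-1.29, 4.43], [0.15, 1.84], [-2.92, 2.92]. Speed limits (rad/s): [2.57, 2.57, 3.14, 3.14, 3.14, 3.14, 3.14].

INTERFACE

Orientations are given as [roll, pitch, yaw] about the fixed x, y, z axes, in that order (R = Rz(yaw) Ry(pitch) Rx(roll)).
In Python, from rig import bot, sensors, ticket, get_image gives the robot as it stands (bot), with the cameras as plain functions, the readings (sensors) and the job (ticket).
- The arm moves only by the tool drive_effector, called after ">>>" as name(argument=value, ...) on one line, values as JSON. Schema: {"type":"object","properties":{"deltas":{"type":"array","items":{"type":"object","properties":{"aperture":{"type":"number"},"dx":{"type":"number"},"dy":{"type":"number"},"dz":{"type":"number"},"rz":{"type":"number"}},"additionalProperties":false,"required":["aperture"]},"minItems":1,"maxItems":12},"grip_force":{"type":"number"},"only":{"type":"string"},"quiet":{"type":"boolean"},"lines":{"type":"string"}},"required":["deltas"],"additionalProperties":false}. deltas is a list of rows, 1 to 12 of them, each an object with the fields aperture (the finger opening in m), dx, dy, dz (the shift in shares of the most that a row can go, 1 being 50 mm), rz (a turn about the tool's z in shares of pi/2 rad (1.0 is pi/2 rad)); a field left out counts as zero (the opening has to be given); each row shifts and turns the commanded pose from where the row before left it, along the tool's axes as they then stand; what a row does not reach is not made up. A row lasts 1/10 s, in which the tool goes at most 0.05 m and 0.15 rad, less where a joint would pass 70% of its speed; a pose out of reach is approached as far as the arm can. The fingers move at their own pace and stop on an object; grip_force is the grip in N (left out, the last holds). Time passes only in rows, so rows that do not move let the fingers close. The tool returns the time, the measured TCP pose, the force, the opening and the grip force at its end. only (a regular expression) keeps the lines of the reply that match it, lines (a string "A,B") keeps lines A to B, and quiet returns only ok. No shift or turn number may pass 1 either way. Input that does not fit is refused with a message, and nothing moves.
- sensors.state(): the state, without advancing time (a new reading comes with each control period).
- get_image(name): name is "scene" or "side" or "wrist"; returns a dict with "img" (400x640x3 uint8, blue, green, red), "vfov" (degrees; the focal length in pixels is half the picture's height over the tangent of half this angle, whatever the lens; pixels are square), "cx", "cy" (the principal point, pixels), "k1" (the pictures are not rectified: a ray, as slopes to the right and down, at radius r is drawn at 1 + k1 r^2 times it, then the intrinsics apply), "xyz" and "attitude" of the camera in the world; the wrist camera has in their place "mount" (4x4, takes a point from camera to tool coordinates, whose origin is the TCP and whose axes are the flange's). Camera axes: x right, y up, looking along -z (the intrinsics and any distortion apply to the point x, -y, -z); pixel columns grow to the right and rows downward; lengths in m; the calibration is good to about 2 mm. A picture is of the moment at which its call begins: read the wrist's pose just before it. There is no depth.
- ticket.job_done(): hands the job in; it is judged then, once.
The state is a dict: "clock": time; "joint_pos": joint angles; "joint_vel": joint speeds; "effort": joint torques, N m; "ee_pos": TCP position; "eef_rot": TCP orientation; "force": force on the tool from outside, world axes, zero at the start; "torque": the same for the moment, N m; "gripper_width": finger opening in m; "grasp_force": force on a finger pad.
Only numpy, scipy, OpenCV 4.12 (cv2) and the standard library are available. Lean on these libraries where they do the work, as an engineer would, in place of code of your own. Each camera call takes 0.05 s, during which the arm holds its last target. There are 200 camera calls.

TASK

Put the red bench jack under the hinged steering-gear housing so that its saddle is centred under the yellow lift pad, jack flat on the bench. Then pump the handle: press it fully down once, let it come fully up again so the housing settles back, then press it fully down a second time and finish while still holding the handle down, with the housing raised on the saddle. Do not push or lift the housing itself with the gripper, and leave everything else on the bench where it is.

Things in the scene. Friction and masses are not known exactly. Their poses are not given: they have to be found in the camera images.
- jack: red bench jack, loose, about 0.8 kg. Base plate 275 long (x -150 to +125) x 84 x 8 mm. Origin on the underside below its carrying block; x axis towards the saddle (at x = +100), z up. Block 44 (x) x 36 mm (y), 8 to 76 mm above the bench: grip it across y from above to slide or carry. Handle pivot at x = -40, 50 mm high; handle slants up to -x, its pad above the plate: pressing does not tip it
- saddle: steel saddle disc of the jack, 44 mm diameter; origin at the centre of its top face, 100 mm ahead (+x) of the jack's origin and 62 mm above the bench while the handle is up. It rises 35 mm over the handle's full stroke and sinks again when the handle comes up
- handle_pad: black pad 36 x 56 mm (x, y), 14 mm thick, at the end of the jack's handle, 95 mm from the pivot; origin at the centre of its top face, 129 mm behind (-x of) the jack's origin and 91 mm above the bench with the handle up, about 34 mm with it fully down. Press it from above
- jack_handle (a joint): angle of the jack's pump handle, rad: 0 = fully up (a spring returns it there when let go), 0.6 = fully down against its stop. About 3 N at the pad starts it, up to about 14 N is needed fully down under the load
- stand: blue tilting stand, fixed to the bench; origin on the bench exactly below the centre of the lift pad at rest, x axis from there towards the hinge (220 mm along, 105 mm high), z up. The jack goes in along this +x from the open -x side: jack x along stand x. Rest post and base plate (190 mm wide) begin at x = 140 mm; below the pad is bare bench
- gear_housing: dark steering-gear housing with a yellow tongue, hinged on the blue stand, resting on its post; origin on the hinge axis. The tongue reaches 17 mm past the pad on the open side, 44 mm wide, its top 106 mm above the bench; a shaft stub above it starts 33 mm inward of the pad, up to 149 mm high; the housing, from 55 mm inward, is up to 212 mm high
- lift_pad: yellow round lift pad under the end of the tongue, the marked lift point, 36 mm diameter, slightly domed, with a black dot on the tongue's top right above it; origin at the centre of its underside, 75 mm above the bench at rest
- cradle (a joint): tilt of the housing on the stand, rad: 0 = resting on its post, grows as the pad is lifted; about 0.10 with the jack's handle fully down under the pad
- squeeze_bottle: bystander: white squeeze bottle with a red cap, 54 mm diameter, 150 mm tall, standing beside the stand; origin at the centre of its underside
- black_can: bystander: black can, 90 mm diameter, 110 mm tall, standing beside the stand; origin at the centre of its underside
- brown_tube: bystander: brown cardboard tube, 44 mm diameter, 55 mm tall, standing beside the stand; origin at the centre of its underside
- bearing: bystander: flat steel bearing ring, 68 mm outer diameter, 16 mm thick, lying beside the stand; origin at the centre of its underside
- valve_body: bystander: dark steel valve casting about 130 x 64 x 97 mm, at the far side of the bench; origin at the underside of its block
- wrench: bystander: steel wrench, 160 mm long, lying near the robot

How it is judged:
On the way, in this order (a step that is already met when the one before it is completed fails the run):
1. the jack stands flat with its saddle centred under the lift pad (within 11 mm), handle up (horizontal distance between saddle and lift_pad below 0.011 m and height (world z) of jack below 0.006 m and angle between jack's own z axis and vertical below 0.06 rad and value of joint jack_handle below 0.08 rad), for 0.2 s.
2. first stroke: handle fully down, housing raised (horizontal distance between saddle and lift_pad below 0.011 m and height (world z) of jack below 0.006 m and angle between jack's own z axis and vertical below 0.06 rad and value of joint jack_handle above 0.53 rad and value of joint cradle above 0.075 rad), for 0.1 s.
3. handle fully up again, housing back on its post (value of joint jack_handle below 0.08 rad and value of joint cradle below 0.02 rad), for 0.1 s.
At the end, for the whole second after the job is handed in: After one full stroke down and up, fingers hold the pad down (over 2 N, handle past 0.53 rad); housing tilted over 0.075 rad, on the saddle (over 2 N), centres within 11 mm; jack flat and still; robot off the housing; bystanders upright, within 30 mm of their start (all of step 2 and contact force between the fingers and handle_pad above 2 N and contact force between saddle and lift_pad above 2 N and not (contact force between any of the fingers, the arm and gear_housing above 0.5 N) and linear speed of jack below 0.02 m/s and distance of each of squeeze_bottle, black_can, brown_tube, bearing, valve_body, wrench from where it was at the start of the episode below 0.03 m and angle between each of squeeze_bottle, black_can, brown_tube's own z axis and vertical below 0.3 rad); the arm keeps its last pose, push and grip.
It fails at once if the robot pushes on the housing (more than 3 N) (contact force between any of the fingers, the arm and gear_housing above 3 N).
It fails at once if a bystander is moved by more than 30 mm (distance of any of squeeze_bottle, black_can, brown_tube, bearing, valve_body, wrench from where it was at the start of the episode above 0.03 m).
It fails at once if a bystander is knocked over (angle between any of squeeze_bottle, black_can, brown_tube's own z axis and vertical above 0.5 rad).
It also fails if it takes over 64 s, if anything falls off the work surface, if the arm or the gripper's body presses on something with over 40 N, if the wrist force passes 120 N, or if a joint passes its speed limit or range.

## Working session

There is one attempt and no reset: what is moved stays moved. The work goes in short steps, Python scripts to look and compute and a tool call to move; the robot and the scene stay as the last step left them, time stands still between calls to the robot, and variables do not carry over. Pictures are saved under pics/ and viewed, at most 13 in all, crops included, and the job is handed in when it is done.

```bash
ls; mkdir -p pics
```

Create h.py:
```python
import numpy as np, cv2
from rig import bot, sensors, ticket, get_image
from scipy.spatial.transform import Rotation as R
def snap(n,f):
    s=sensors.state(); d=get_image(n); cv2.imwrite('pics/'+f,d['img'])
    if n=='wrist':
        T=np.eye(4);T[:3,:3]=R.from_euler('xyz',s['eef_rot']).as_matrix();T[:3,3]=s['ee_pos'];M=T@np.array(d['mount'])
    else:
        M=np.eye(4);a=np.array(d['attitude']);M[:3,:3]=a if a.shape==(3,3) else R.from_euler('xyz',a).as_matrix();M[:3,3]=d['xyz']
    fl=200/np.tan(np.radians(d['vfov'])/2)
    np.savez('pics/'+f+'.npz',M=M,f=fl,cx=d['cx'],cy=d['cy'],k1=d['k1'])
    return d
def ray(f,u,v):
    c=np.load('pics/'+f+'.npz'); q=cv2.undistortPoints(np.array([[[u,v]]],float),np.array([[c['f'],0,c['cx']],[0,c['f'],c['cy']],[0,0,1]],float),np.array([float(c['k1']),0,0,0]))[0,0]
    M=c['M']; return M[:3,3],M[:3,:3]@np.array([q[0],-q[1],-1])
def atz(f,u,v,z):
    o,d=ray(f,u,v); return (o+d*(z-o[2])/d[2])[:3]
def tri(*obs):
    A=0;b=0
    for f,u,v in obs:
        o,d=ray(f,u,v); d=d/np.linalg.norm(d); P=np.eye(3)-np.outer(d,d); A=A+P; b=b+P@o
    x=np.linalg.solve(A,b); res=[]
    for f,u,v in obs:
        o,d=ray(f,u,v); d=d/np.linalg.norm(d); res.append(np.linalg.norm(np.cross(x-o,d)))
    return x,res
```

Run:
```python
from h import *
for n in('scene','side','wrist'):
    d=snap(n,n+'0.png'); print({k:v for k,v in d.items() if k!='img'})
print(sensors.state())
```

```text
pics
rig.py
{'vfov': 42.07971150195261, 'cx': 331.0569747445976, 'cy': 191.28820924501215, 'k1': -0.1529522431731344, 'xyz': array([1.276646  , 0.64992289, 1.01152118]), 'attitude': array([8.00262228e-01, 6.69065653e-04, 2.34365918e+00])}
{'vfov': 48.30038753176073, 'cx': 318.0160230944928, 'cy': 202.82088053232928, 'k1': -0.009831235017706028, 'xyz': array([0.05976121, 0.49672606, 0.84651208]), 'attitude': array([ 0.75981371, -0.00390912, -2.33948941])}
{'vfov': 59.488155505870054, 'cx': 318.87288183569416, 'cy': 202.1314746210443, 'k1': -0.04583959795536174, 'mount': array([[ 4.36729124e-04,  9.65137202e-01,  2.61744131e-01,
         7.37846048e-02],
       [ 9.99999780e-01, -5.52126634e-04,  3.67339380e-04,
         1.43901906e-04],
       [ 4.99048808e-04,  2.61743913e-01, -9.65137231e-01,
        -1.50823396e-01],
       [ 0.00000000e+00,  0.00000000e+00,  0.00000000e+00,
         1.00000000e+00]])}
{'clock': 0.15, 'joint_pos': array([-0.04297314,  0.46817334, -0.01163216,  1.60336115,  0.00603369,
        1.07137064, -0.05630666]), 'joint_vel': array([-0.00097567, -0.00246073,  0.00099819, -0.00028657,  0.0005014 ,
       -0.00157874, -0.00184501]), 'effort': array([ 5.41294467e-04, -5.20952761e+01, -1.22385321e-02, -2.43975341e+01,
       -5.66028839e-02,  1.53196411e-02,  8.68381130e-05]), 'ee_pos': array([ 6.49611294e-01, -6.88619761e-05,  2.32881254e-01]), 'eef_rot': array([-3.14031946e+00,  1.15854662e-04,  1.57073989e+00]), 'force': array([0.28065997, 0.09541888, 0.10801528]), 'torque': array([-0.00168598, -0.00631993, -0.05947794]), 'grasp_force': 0.0, 'gripper_width': 0.09158184416134686}
```

View pics/scene0.png

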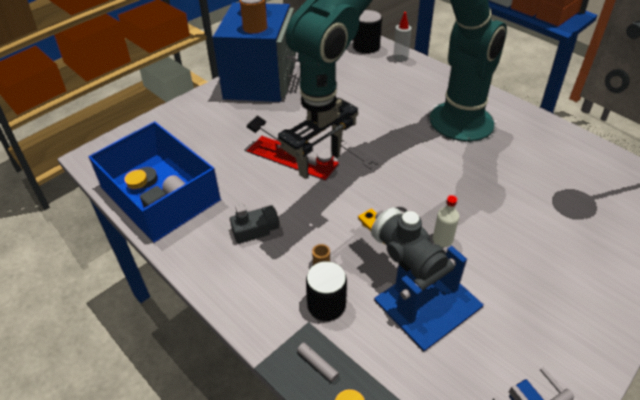

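View pics/side0.png

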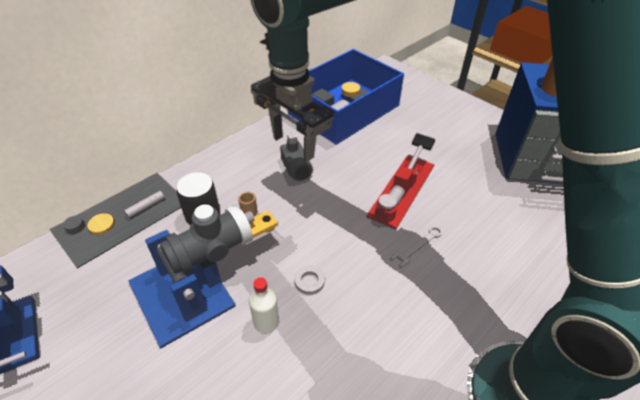

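View pics/wrist0.png

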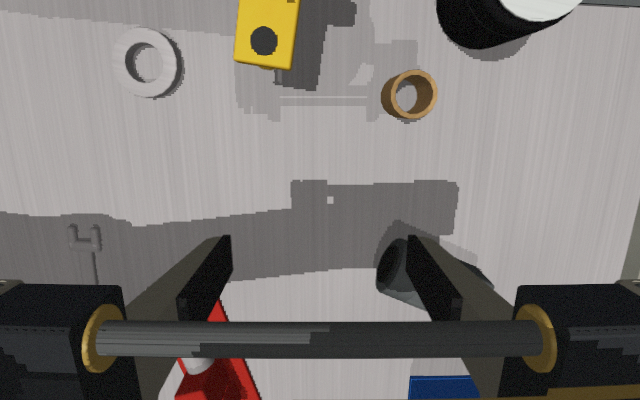

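The dot on the tongue is at wrist (264,41), side (267,219), scene (369,216). The jack's pad is at side (423,142), scene (257,124). Its plate runs from side (383,220) to (425,160).

Run:
```python
from h import *
W,S,C='wrist0.png','side0.png','scene0.png'
print('dot',tri((W,264,41),(S,267,219),(C,369,216)), tri((W,264,41),(S,267,219)), atz(W,264,41,.106))
print('pad',tri((S,423,142),(C,257,124)))
for p in[(370,217),(397,225),(434,155)]: print('plate',atz(S,*p,.008))
for p in[(246,149),(262,137),(340,165),(328,178)]: print('plateC',atz(C,*p,.004))
print('tube',atz(W,410,92,.05),'bearing',atz(W,150,63,.016),'bottle',atz(S,264,328,0),'can',atz(C,327,312,0))
print('valve',atz(S,297,172,.03),'wrench',atz(S,393,260,0),atz(S,437,232,0))
print('dotedges',[atz(W,*p,.106) for p in((234,61),(292,69),(240,0),(300,0))])
```

Run:
```python
import cv2
a=cv2.imread('pics/side0.png')[100:280,180:480]
b=cv2.imread('pics/scene0.png')[90:270,230:530]
c=cv2.vconcat([a,b]); cv2.imwrite('pics/c1.png',cv2.resize(c,(500,600),interpolation=3))
```

```text
dot (array([0.60730466, 0.12156594, 0.10544637]), [np.float64(0.0014516864283066015), np.float64(0.0008985320213461388), np.float64(0.0009812219460546088)]) (array([0.60802635, 0.12114954, 0.10429242]), [np.float64(0.000939826124147984), np.float64(0.0009398261241478467)]) [0.60884384 0.12160759 0.106     ]
pad (array([ 0.54364695, -0.37176011,  0.08655861]), [np.float64(0.001069290986970264), np.float64(0.0010692909869703985)])
plate [ 0.50405304 -0.11968828  0.008     ]
plate [ 0.4400254  -0.14800643  0.008     ]
plate [ 0.53491047 -0.43434752  0.008     ]
plateC [ 0.58254406 -0.39080343  0.004     ]
plateC [ 0.51017527 -0.40075026  0.004     ]
plateC [ 0.43638969 -0.13378993  0.004     ]
plateC [ 0.50111356 -0.11955     0.004     ]
tube [0.73270276 0.08784114 0.05      ] bearing [0.48030431 0.11801011 0.016     ] bottle [0.45634632 0.26390867 0.        ] can [0.81909883 0.18989952 0.        ]
valve [ 0.73707367 -0.08377306  0.03      ] wrench [ 0.38180654 -0.06305892  0.        ] [ 0.36063784 -0.20766309  0.        ]
dotedges [array([0.58585801, 0.10776285, 0.106     ]), array([0.62919837, 0.10183791, 0.106     ]), array([0.59237258, 0.14962149, 0.106     ]), array([0.63573083, 0.1493028 , 0.106     ])]
```

View pics/c1.png

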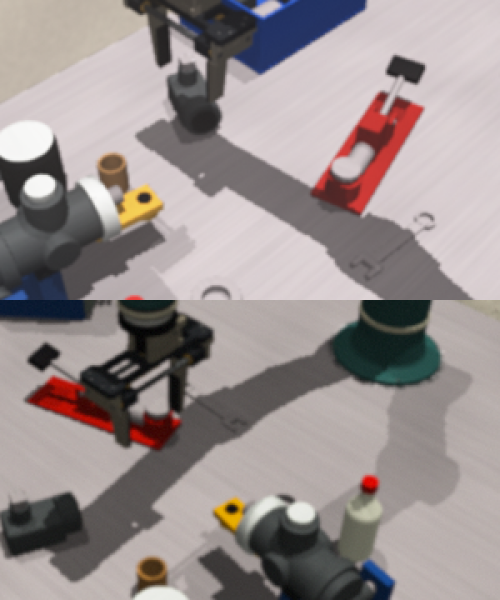

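The manual's scale: shifts go in shares of 50 mm and turns go in shares of pi/2 rad. Converting my numbers, -0.032 m is -0.64, -0.028 m is -0.56, -0.135 rad / 1.5708 = -0.0859.

>>> drive_effector(deltas=[{"aperture":0.092, "dx":-0.64, "dy":-0.36}, {"aperture":0.092, "dx":-0.64, "dy":-0.36}, {"aperture":0.092, "dx":-0.64, "dy":-0.36}, {"aperture":0.092, "dx":-0.64, "dy":-0.36}, {"aperture":0.092, "dx":-0.64, "dy":-0.36}, {"aperture":0.092, "dx":-0.64, "dy":-0.36}, {"aperture":0.092, "dx":-0.64, "dy":-0.36}, {"aperture":0.092, "dx":-0.56, "dy":-0.3}, {"aperture":0.092, "rz":-0.0859}, {"aperture":0.092, "rz":-0.0859}, {"aperture":0.092}, {"aperture":0.092}])

```text
clock: 1.35
ee_pos: [0.5089, -0.252, 0.2334]
eef_rot: [-3.141, -0.0, 1.838]
force: [-0.1, -0.9, 0.1]
gripper_width: 0.092
grasp_force: 0.0
```

Run:
```python
from h import *
snap('wrist','w1.png');snap('side','s1.png');s=sensors.state();print(s['ee_pos'],s['eef_rot'])
```

```text
[ 0.50904948 -0.25181111  0.23349461] [-3.14147425e+00 -9.19959098e-05  1.83889277e+00]
```

View pics/w1.png

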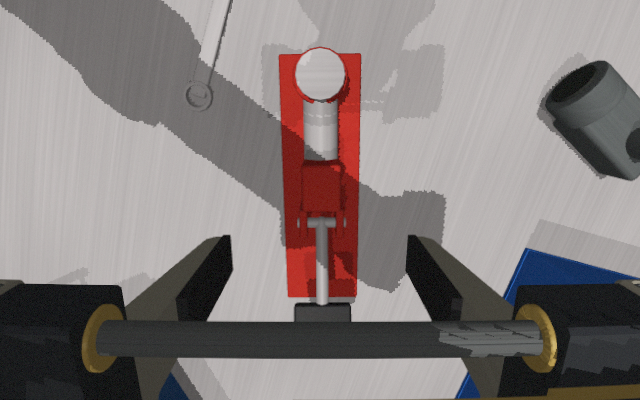

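The saddle disc is centred at about (320,73). The front plate corners are (279,54) and (361,54), the rear ones (287,296) and (356,297). The block top runs (303,162) to (342,213).

Run:
```python
from h import *
W='w1.png'
sd=atz(W,320,73,.062); print('saddle',sd)
c=[atz(W,*p,.008) for p in((279,54),(361,54),(287,296),(356,297))]
f=(c[0]+c[1])/2;r=(c[2]+c[3])/2;d=(f-r)[:2]
print(c,'len',np.linalg.norm(d),'yaw',np.arctan2(d[1],d[0]),'orig',r[:2]+d*150/275)
y=np.arctan2(d[1],d[0]); print('orig from saddle',sd[:2]-.1*np.array([np.cos(y),np.sin(y)]))
print('block',[atz(W,*p,.076) for p in((303,162),(342,162),(301,213),(344,213))])
# saddle in side/scene via height check
for n in('side0.png','scene0.png'):
    k=np.load('pics/'+n+'.npz');q=np.linalg.inv(k['M'])@np.append(sd,1);print(n,k['cx']+k['f']*q[0]/-q[2],k['cy']+k['f']*q[1]/q[2])
print('saddle tri',tri((W,320,73),('side0.png',180+347*.6,100+168*.6)))
```

```text
saddle [ 0.48264725 -0.15221206  0.062     ]
[array([ 0.4367702 , -0.14063425,  0.008     ]), array([ 0.51643964, -0.11882255,  0.008     ]), array([ 0.5102271 , -0.40238654,  0.008     ]), array([ 0.59086631, -0.38169797,  0.008     ])] len 0.27253613552107603 yaw 1.8455501624093644 orig [ 0.51021482 -0.24896197]
orig from saddle [ 0.50977825 -0.24846126]
block [array([ 0.48824091, -0.22956294,  0.076     ]), array([ 0.52155097, -0.22043583,  0.076     ]), array([ 0.49839164, -0.27570253,  0.076     ]), array([ 0.5365602 , -0.26524514,  0.076     ])]
side0.png 387.38598974065997 200.11331749640135
scene0.png 324.2480948258955 154.29167175266446
saddle tri (array([ 0.48162754, -0.15266818,  0.0603559 ]), [np.float64(0.0011528240207135474), np.float64(0.0011528240207135333)])
```

Scaled: 0.04 m is 0.8, 0.003 m is 0.06, -0.007 rad / 1.5708 = -0.0045.

>>> drive_effector(deltas=[{"aperture":0.092, "dx":0.06, "dy":0.04, "dz":0.8, "rz":-0.0045}, {"aperture":0.092, "dz":0.8}, {"aperture":0.092, "dz":0.8}, {"aperture":0.092, "dz":0.8}, {"aperture":0.092, "dz":0.44}, {"aperture":0.092}, {"aperture":0.03}, {"aperture":0.03}, {"aperture":0.03}, {"aperture":0.03}, {"aperture":0.03}, {"aperture":0.03}], grip_force=45)

```text
clock: 2.65
ee_pos: [0.5103, -0.2487, 0.052]
eef_rot: [3.141, 0.0, 1.848]
force: [-0.2, -0.9, 0.3]
gripper_width: 0.046
grasp_force: 0.0
```

>>> drive_effector(deltas=[{"aperture":0.03}, {"aperture":0.03}, {"aperture":0.03}, {"aperture":0.03, "dz":-0.16}, {"aperture":0.03}, {"aperture":0.03}], grip_force=45)

```text
clock: 3.25
ee_pos: [0.5094, -0.2483, 0.0589]
eef_rot: [-3.14, -0.001, 1.848]
force: [0.1, 0.1, -9.7]
gripper_width: 0.0361
grasp_force: 45.0
```

Scaled: 0.024 m is 0.48, 0.023 m is 0.46, 0.083 rad / 1.5708 = 0.0528.

>>> drive_effector(deltas=[{"aperture":0.03, "dx":0.48, "dy":0.42}, {"aperture":0.03, "dx":0.48, "dy":0.42}, {"aperture":0.03, "dx":0.48, "dy":0.42}, {"aperture":0.03, "dx":0.48, "dy":0.42}, {"aperture":0.03, "dx":0.46, "dy":0.4}, {"aperture":0.03, "rz":0.0528}, {"aperture":0.03, "rz":0.0528}, {"aperture":0.03, "rz":0.0528}, {"aperture":0.03, "rz":0.0528}, {"aperture":0.03, "rz":0.0516}, {"aperture":0.03}, {"aperture":0.03}], grip_force=45)

```text
clock: 4.45
ee_pos: [0.5771, -0.1055, 0.059]
eef_rot: [-3.14, 0.0, 1.437]
force: [0.3, -0.0, -9.5]
gripper_width: 0.036
grasp_force: 45.0
```

Run:
```python
from h import *
snap('wrist','w2.png');snap('side','s2.png');snap('scene','c2.png');s=sensors.state();print(s['ee_pos'],s['eef_rot'])
```

```text
[ 0.57746007 -0.10566813  0.05939313] [-3.14123620e+00 -1.20842275e-04  1.43573047e+00]
```

View pics/w2.png

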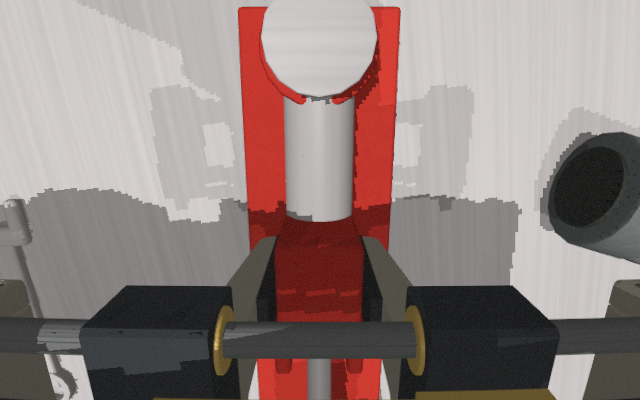

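The saddle disc is centred near (319,38), with the jack held straight in the jaws.

Run:
```python
from h import *
sd=atz('w2.png',319,38,.0693); print(sd)
im=cv2.imread('pics/wrist0.png');h=cv2.cvtColor(im,cv2.COLOR_BGR2HSV)
m=cv2.inRange(h,(18,120,90),(35,255,255)); m[120:]=0
rows=np.arange(4,56); 
def side(fn):
    P=np.array([atz('wrist0.png',fn(np.where(m[r])[0]),r,.106)[:2] for r in rows]); v=cv2.fitLine(P.astype(np.float32),cv2.DIST_HUBER,0,1e-6,1e-6).ravel(); return np.arctan(v[0]/v[1]),P.mean(0)
print(side(min),side(max))
# dot centroid
d=((h[:,:,2]<70)).astype(np.uint8); d[:20]=0;d[60:]=0;d[:,:240]=0;d[:,285:]=0
M=cv2.moments(d,True);u,v=M['m10']/M['m00'],M['m01']/M['m00'];print(u,v,atz('wrist0.png',u,v,.106))
t=sd[:2]; 
for p in (np.array([.608,.1215]),): 
    e=p-t; y=1.4357; print('dx,dy',e@[np.cos(y),np.sin(y)],e@[np.sin(y),-np.cos(y)])
def crop(f,c,z):
    i=cv2.imread('pics/'+f);return cv2.resize(i[c[1]:c[1]+100,c[0]:c[0]+130],(390,300),interpolation=cv2.INTER_CUBIC)
cv2.imwrite('pics/c3.png',cv2.hconcat([crop('s2.png',(215,165),3),crop('c2.png',(300,160),3)]))
```

```text
[ 0.59042808 -0.00732684  0.0693    ]
(np.float32(0.15552276), array([0.58854197, 0.12962922])) (np.float32(0.16161713), array([0.63241332, 0.12933787]))
263.49912434325745 40.55516637478109 [0.60848378 0.1219181  0.106     ]
dx,dy 0.13001970781324865 6.0670595538420045e-05
```

View pics/c3.png

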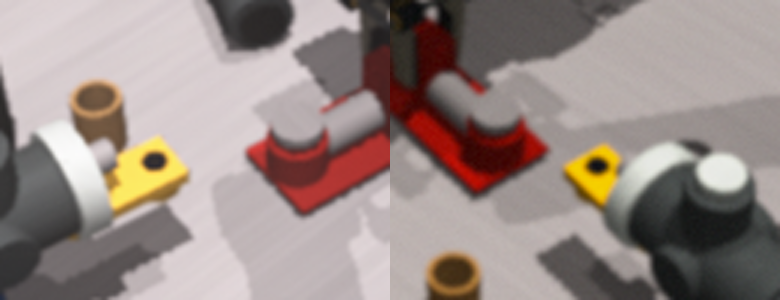

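Run:
```python
from h import *
a,_=tri(('s2.png',266.3,218.7),('c2.png',369.3,215)); b,r=tri(('s2.png',314.3,207.3),('c2.png',335.7,197.7)); print(a,b,r)
for e in(a-b,np.array([.608,.1217,.106])-[.5904,-.0073,.0693]):
    y=1.4357;print(e, e[:2]@[np.cos(y),np.sin(y)],e[:2]@[np.sin(y),-np.cos(y)])
a=np.array([.6082,.1215]);y=1.413; t=a-.0995*np.array([np.cos(y),np.sin(y)]); print('TCP target',t)
```

```text
[0.60599111 0.12275104 0.10887101] [ 0.58746232 -0.00590343  0.06447296] [np.float64(0.0005039605202724872), np.float64(0.0005039605202725335)]
[0.01852879 0.12865447 0.04439804] 0.12997778126373374 0.001032036435667529
[0.0176 0.129  0.0367] 0.13019506808095968 6.517203595422731e-05
TCP target [0.59256434 0.02323619]
```

Scaled: 0.02 m is 0.4, 0.01 m is 0.2, 0.023 rad / 1.5708 = 0.0146.

>>> drive_effector(deltas=[{"aperture":0.03, "dz":0.08, "rz":0.0146}, {"aperture":0.03, "dy":-0.1}, {"aperture":0.03, "dx":0.4}, {"aperture":0.03, "dx":0.4}, {"aperture":0.03, "dx":0.4}, {"aperture":0.03, "dx":0.4}, {"aperture":0.03, "dx":0.4}, {"aperture":0.03, "dx":0.4}, {"aperture":0.03, "dx":0.2}, {"aperture":0.03}, {"aperture":0.03}], grip_force=45)

```text
clock: 5.7
ee_pos: [0.5929, 0.0223, 0.0555]
eef_rot: [-3.141, 0.001, 1.411]
force: [0.5, 0.2, -8.8]
gripper_width: 0.0356
grasp_force: 45.0
```

Run:
```python
from h import *
snap('side','s3.png');snap('scene','c3s.png');s=sensors.state();print(s['ee_pos'],s['eef_rot'])
def crop(f,c,z):
    i=cv2.imread('pics/'+f);return cv2.resize(i[c[1]:c[1]+120,c[0]:c[0]+130],(390,360),interpolation=cv2.INTER_CUBIC)
cv2.imwrite('pics/c4.png',cv2.hconcat([crop('s3.png',(215,165),3),crop('c3s.png',(300,160),3)]))
```

```text
[0.59296776 0.02143156 0.0555305 ] [-3.14140218e+00  1.29418134e-03  1.40964277e+00]
```

View pics/c4.png

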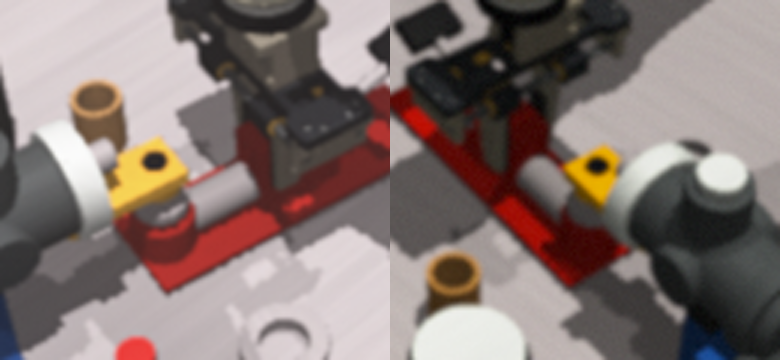

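The crop shows the saddle under the tongue, below the dot in both views. I'll set it down, release and rise.

Scaled: -0.04 m is -0.8, 0.001 m is 0.02.

>>> drive_effector(deltas=[{"aperture":0.03, "dx":0.02, "dz":0.06}, {"aperture":0.03, "dz":0.04}, {"aperture":0.03}, {"aperture":0.06}, {"aperture":0.092}, {"aperture":0.092}, {"aperture":0.092}, {"aperture":0.092, "dz":-0.5}, {"aperture":0.092, "dz":-0.7}, {"aperture":0.092, "dz":-0.8}, {"aperture":0.092}], grip_force=45)

```text
clock: 6.9
ee_pos: [0.5972, 0.0247, 0.1561]
eef_rot: [3.132, -0.003, 1.412]
force: [0.6, -0.1, -0.0]
gripper_width: 0.0919
grasp_force: 0.0
```

Run:
```python
from h import *
snap('wrist','w4.png');snap('side','s4.png')
i=cv2.imread('pics/s4.png')[165:285,215:345];j=cv2.resize(i,(390,360),interpolation=cv2.INTER_CUBIC)
cv2.imwrite('pics/c5.png',cv2.hconcat([j,cv2.resize(cv2.imread('pics/w4.png'),(410,256))[:,:].copy() if 0 else cv2.copyMakeBorder(cv2.resize(cv2.imread('pics/w4.png'),(410,256)),0,104,0,0,cv2.BORDER_CONSTANT)]))
```

```text
(no output)
```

View pics/c5.png

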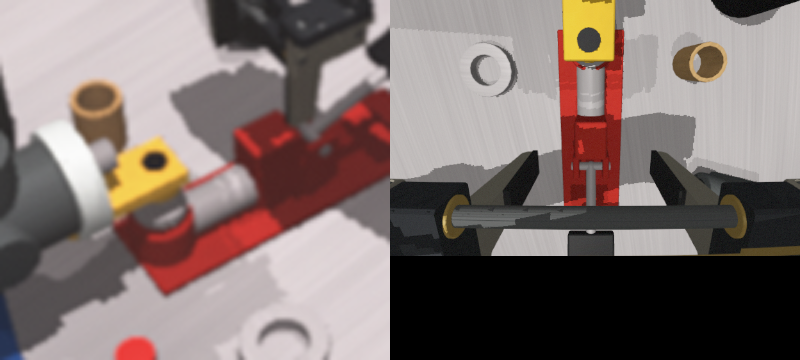

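Run:
```python
from h import *
W='w4.png';im=cv2.imread('pics/w4.png');h=cv2.cvtColor(im,cv2.COLOR_BGR2HSV)
red=cv2.inRange(h,(0,150,40),(8,255,255))|cv2.inRange(h,(172,150,40),(180,255,255))
rows=[r for r in range(60,170,4)];L=[];Q=[]
for r in rows:
    x=np.where(red[r])[0]; L.append(atz(W,x.min(),r,.008)[:2]);Q.append(atz(W,x.max()+1,r,.008)[:2])
mid=(np.array(L)+Q)/2; v=cv2.fitLine(mid.astype(np.float32),cv2.DIST_HUBER,0,1e-6,1e-6).ravel();y=np.arctan2(abs(v[1]),v[0]*np.sign(v[1]));print('yaw',y,np.linalg.norm(np.array(L)-Q,axis=1)[:5])
ys=np.where(red[:,262:280].any(1))[0].min();F=[atz(W,c,np.where(red[:100,c])[0].min(),.008)[:2] for c in (266,272,350,356)];print(F)
d=(h[:,:,2]<70).astype(np.uint8);d[:35]=0;d[90:]=0;d[:,:285]=0;d[:,335:]=0
n,l,st,ce=cv2.connectedComponentsWithStats(d);k=1+st[1:,4].argmax();dot=atz(W,*ce[k],.106)[:2];print('dot',ce[k],st[k],dot)
u=np.array([np.cos(y),np.sin(y)]);w=np.array([u[1],-u[0]]);f=np.mean([p@u for p in F]);
print('dot minus saddle: along',dot@u-(f-.025),'across',dot@w-v[2:]@w)
print('pad xy',u*(f-.125-.129)+w*(v[2:]@w), sensors.state()['ee_pos'],sensors.state()['eef_rot'])
```

```text
yaw 1.4108857 [0.08282415 0.08302266 0.08322312 0.0818027  0.08200314]
[array([0.57618772, 0.15086206]), array([0.57397118, 0.11373572]), array([0.63754657, 0.10594848]), array([0.64708876, 0.13956164])]
dot [310.08914729  62.06782946] [ 293   44   35   37 1032] [0.60848782 0.12199097]
dot minus saddle: along 0.019501075319083988 across -0.0013615780257946186
pad xy [ 0.57026318 -0.12355641] [0.59402795 0.02463152 0.15154501] [ 3.13932177e+00 -7.53211184e-04  1.41195461e+00]
```

Scaled: -0.03 m is -0.6, -0.025 m is -0.5.

>>> drive_effector(deltas=[{"aperture":0.0, "dx":-0.4, "dy":-0.04}, {"aperture":0.0, "dx":-0.6}, {"aperture":0.0, "dx":-0.6}, {"aperture":0.0, "dx":-0.6}, {"aperture":0.0, "dx":-0.5}, {"aperture":0}, {"aperture":0}, {"aperture":0, "dz":0.4}, {"aperture":0, "dz":0.2}, {"aperture":0}], grip_force=20)

```text
clock: 8.0
ee_pos: [0.5689, -0.1067, 0.1185]
eef_rot: [-3.137, -0.0, 1.414]
force: [-0.5, -0.2, -0.2]
gripper_width: 0.0139
grasp_force: 0.0
```

>>> drive_effector(deltas=[{"aperture":0, "dz":0.2}, {"aperture":0, "dz":0.2}, {"aperture":0, "dz":0.2}, {"aperture":0}])

```text
clock: 8.4
ee_pos: [0.5706, -0.1093, 0.09]
eef_rot: [3.14, 0.001, 1.411]
force: [1.4, -2.2, 3.6]
gripper_width: 0.0007
grasp_force: 1.6
```

Scaled: 0.01 m is 0.2, 0.005 m is 0.1.

>>> drive_effector(deltas=[{"aperture":0, "dz":0.2}, {"aperture":0, "dz":0.2}, {"aperture":0, "dz":0.2}, {"aperture":0, "dz":0.1}, {"aperture":0}, {"aperture":0}])

```text
clock: 9.0
ee_pos: [0.5708, -0.1102, 0.0568]
eef_rot: [3.139, 0.001, 1.41]
force: [-1.3, -5.0, 9.5]
gripper_width: 0.0004
grasp_force: 5.4
```

Run:
```python
from h import *
snap('side','s5.png');snap('scene','c5s.png')
a=cv2.resize(cv2.imread('pics/s5.png')[130:290,200:400],(400,320),interpolation=3);b=cv2.resize(cv2.imread('pics/c5s.png')[110:270,280:480],(400,320),interpolation=3);cv2.imwrite('pics/c6.png',cv2.hconcat([a,b]))
```

```text
(no output)
```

View pics/c6.png

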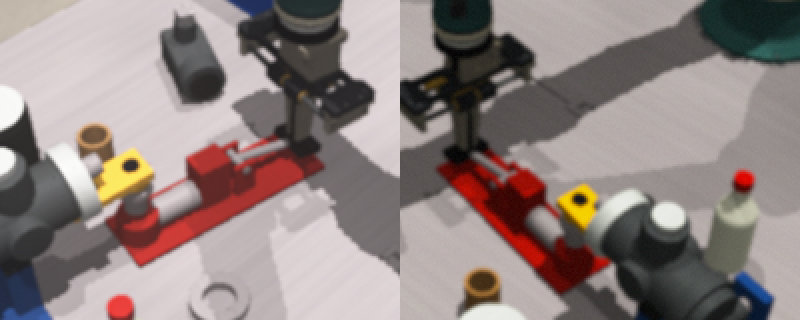

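The handle goes down and the housing rises on the saddle. I'll press on in small steps until it reaches the stop.

Scaled: 0.003 m is 0.06.

>>> drive_effector(deltas=[{"aperture":0, "dz":0.06}, {"aperture":0}, {"aperture":0}])

```text
clock: 9.4
ee_pos: [0.5709, -0.11, 0.0546]
eef_rot: [3.139, 0.001, 1.411]
force: [-3.9, -3.5, 14.9]
gripper_width: 0.0006
grasp_force: 7.7
```

>>> drive_effector(deltas=[{"aperture":0, "dz":0.06}, {"aperture":0}, {"aperture":0}])

```text
clock: 9.7
ee_pos: [0.5711, -0.1099, 0.0537]
eef_rot: [3.139, 0.0, 1.411]
force: [-8.2, -1.8, 31.1]
gripper_width: 0.0003
grasp_force: 15.8
```

Scaled: 0.003 m is 0.06.

>>> drive_effector(deltas=[{"aperture":0, "dz":0.06}, {"aperture":0}, {"aperture":0}])

```text
clock: 10.0
ee_pos: [0.5713, -0.1099, 0.0528]
eef_rot: [3.139, -0.0, 1.411]
force: [-13.7, -1.1, 49.7]
gripper_width: 0.0004
grasp_force: 24.0
```

The force jumps sharply, so the handle is on its stop. Now release it.

Scaled: -0.025 m is -0.5, -0.02 m is -0.4.

>>> drive_effector(deltas=[{"aperture":0, "dz":-0.3}, {"aperture":0, "dz":-0.3}, {"aperture":0, "dz":-0.4}, {"aperture":0, "dz":-0.5}, {"aperture":0}, {"aperture":0}, {"aperture":0}, {"aperture":0}])

```text
clock: 10.8
ee_pos: [0.5692, -0.1083, 0.1203]
eef_rot: [-3.139, 0.0, 1.412]
force: [0.1, 0.9, 0.1]
gripper_width: 0.0004
grasp_force: 0.0
```

Run:
```python
from h import *
snap('side','s6.png');snap('scene','c6s.png')
a=cv2.resize(cv2.imread('pics/s6.png')[130:290,200:400],(400,320),interpolation=3);b=cv2.resize(cv2.imread('pics/c6s.png')[110:270,280:480],(400,320),interpolation=3);cv2.imwrite('pics/c7.png',cv2.hconcat([a,b]))
i=[cv2.cvtColor(cv2.imread('pics/'+f),6) for f in('s3.png','s4.png','s6.png')]
print(cv2.phaseCorrelate(i[1][205:270,250:300].astype('float32'),i[2][205:270,250:300].astype('float32')))
```

```text
((-0.056298280029132286, -0.02473588810196503), 0.9373453675376044)
```

View pics/c7.png

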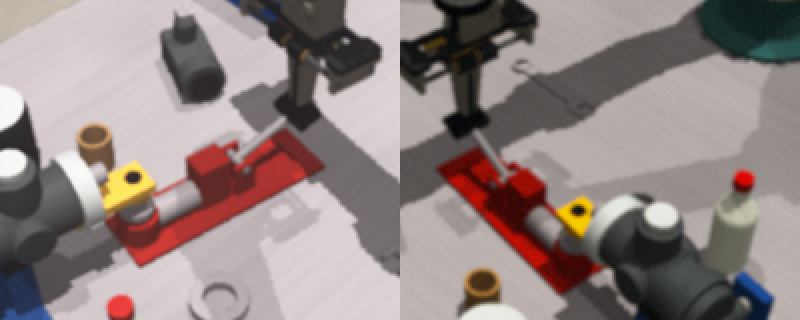

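The handle is up, the housing is back at rest and the jack hasn't moved (0.06 px shift). Second stroke.

Scaled: 0.015 m is 0.3, 0.01 m is 0.2.

>>> drive_effector(deltas=[{"aperture":0, "dz":0.3}, {"aperture":0, "dz":0.3}, {"aperture":0, "dz":0.3}, {"aperture":0, "dz":0.2}, {"aperture":0, "dz":0.2}, {"aperture":0, "dz":0.08}, {"aperture":0, "dz":0.06}, {"aperture":0}, {"aperture":0}, {"aperture":0}, {"aperture":0}])

```text
clock: 12.0
ee_pos: [0.5712, -0.1104, 0.0533]
eef_rot: [3.139, 0.001, 1.41]
force: [-10.3, -2.4, 36.9]
gripper_width: 0.0002
grasp_force: 18.3
```

The second press sits on the stop at 37 N, at the same height as the first (TCP z 0.053), so I'm handing in.

```bash
python3 -c "
from rig import bot, sensors, ticket, get_image
print(ticket.job_done())"
```

```text
the job is handed in; nothing more can be done
None
```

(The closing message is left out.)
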